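# Refill the tilt-out potato bin

## Task

Pull the tilt-out potato bin open to its stop, empty the scoop of potatoes into it, and push the bin fully shut again with all six potatoes inside. Leave the empty scoop standing upright on the worktop and leave the other things where they are.

Things in the scene. Friction and masses are not known exactly. Their poses are not given: they have to be found in the camera images.
- bin (a joint): tilt of the bin in rad: 0 shut, growing as its top tilts out of the cabinet, stop at 0.65 (fully open). It may start slightly ajar. The hinge has friction and stays where it is left; at the handle bar it takes about 3 to 6 N to move.
- cabinet: grey cabinet that houses the bin, fixed, 160 mm deep along x, 230 mm wide along y, 245 mm tall; origin at the centre of its underside, x from its open front to its back, z up
- bin_hinge (a point): middle of the bin's hinge line, in the cabinet's front plane, 20 mm above the worktop; fixed. Axes: x horizontal, from the front into the cabinet, y along the hinge line, z up. The bin tilts out towards -x: a point (x, z) of the shut bin goes to (x cos a - z sin a, x sin a + z cos a) at tilt a.
- bin_bar (a point): centre of the dark round handle bar across the bin's front, along y, 12 mm thick, 118 mm free between its end posts; shut it lies at x = -64, z = +190 mm from bin_hinge. Moves and tilts with the bin. Between bar and front panel 48 mm are free, open from above: a fingertip put down there can pull the bar, which can also be pushed from outside.
- bin_rim (a point): middle of the top inner edge of the bin's steel front panel (226 mm wide, 200 mm high, 10 mm thick towards -x); shut it lies at x = 0, z = +200 mm from bin_hinge. Moves and tilts with the bin. At the stop it is about 120 mm ahead of the cabinet's front plane and 180 mm above the worktop.
- bin_mouth (a point): centre of the bin's open top, axes as bin_hinge but tilting with the bin; shut it lies at x = +60, z = +175 mm from bin_hinge, under the cabinet's top. Mouth 190 mm wide along y, 115 mm along x, from the front panel to the lower back wall (150 mm high); inner floor 169 mm below. At the stop it is clear of the cabinet, its back rim 212 mm above the worktop.
- scoop_grip (a point): grip point of the steel scoop's black handle bar, 95 mm above its underside, at mid-height of the bar. Axes: x towards the open mouth, z up. The bar runs along x from 66 mm behind to 39 mm ahead of here, 18 mm wide and high, free above and beside. The scoop is a tray 137 mm long, 92 mm wide, walls 53 mm high but for the mouth; 0.2 to 0.3 kg, plus 0.13 kg of potatoes.
- scoop_lip (a point): middle of the edge of the scoop's open mouth, 72 mm ahead of scoop_grip (+x) and 82 mm below it, at the end of a lip that slopes up 16 degrees. Tipped mouth-down by 40 to 50 degrees the scoop empties over this edge.
- potato0: new potato 1 of 6, a brown oval 38 x 32 x 32 mm, about 22 g, lying in the scoop at the start; origin at its centre
- potato1: new potato 2 of 6, a brown oval 38 x 32 x 32 mm, about 22 g, lying in the scoop at the start; origin at its centre
- potato2: new potato 3 of 6, a brown oval 38 x 32 x 32 mm, about 22 g, lying in the scoop at the start; origin at its centre
- potato3: new potato 4 of 6, a brown oval 38 x 32 x 32 mm, about 22 g, lying in the scoop at the start; origin at its centre
- potato4: new potato 5 of 6, a brown oval 38 x 32 x 32 mm, about 22 g, lying in the scoop at the start; origin at its centre
- potato5: new potato 6 of 6, a brown oval 38 x 32 x 32 mm, about 22 g, lying in the scoop at the start; origin at its centre
- squeeze_bottle: a white squeeze bottle, 56 mm across, 170 mm tall; a bystander; origin at the centre of its underside
- pepper_mill: a turned dark wooden pepper mill, 52 mm across, 165 mm tall; a bystander; origin at the centre of its underside
Mind the look-alikes: they are no part of the job. Leave any green or purple look-alike of the potato1 alone.

How it is judged (in metres and radians):
On the way, in this order (a step that is already met when the one before it is completed fails the run):
1. the bin is pulled open to its stop (value of joint bin above 0.61 rad), for 0.2 s.
2. all six potatoes are in the open bin (x of potato0 in the frame of bin_mouth between -0.06 and 0.06 m and y of potato0 in the frame of bin_mouth between -0.1 and 0.1 m and z of potato0 in the frame of bin_mouth between -0.176 and 0 m and x of potato1 in the frame of bin_mouth between -0.06 and 0.06 m and y of potato1 in the frame of bin_mouth between -0.1 and 0.1 m and z of potato1 in the frame of bin_mouth between -0.176 and 0 m and x of potato2 in the frame of bin_mouth between -0.06 and 0.06 m and y of potato2 in the frame of bin_mouth between -0.1 and 0.1 m and z of potato2 in the frame of bin_mouth between -0.176 and 0 m and x of potato3 in the frame of bin_mouth between -0.06 and 0.06 m and y of potato3 in the frame of bin_mouth between -0.1 and 0.1 m and z of potato3 in the frame of bin_mouth between -0.176 and 0 m and x of potato4 in the frame of bin_mouth between -0.06 and 0.06 m and y of potato4 in the frame of bin_mouth between -0.1 and 0.1 m and z of potato4 in the frame of bin_mouth between -0.176 and 0 m and x of potato5 in the frame of bin_mouth between -0.06 and 0.06 m and y of potato5 in the frame of bin_mouth between -0.1 and 0.1 m and z of potato5 in the frame of bin_mouth between -0.176 and 0 m and value of joint bin above 0.5 rad), for 0.2 s.
At the end, for the whole second after the job is handed in: the bin is shut (tilt under 0.05 rad) with all six potatoes inside it, and the scoop stands upright (within 0.1 rad) on the worktop (value of joint bin below 0.05 rad and x of potato0 in the frame of bin_mouth between -0.06 and 0.06 m and y of potato0 in the frame of bin_mouth between -0.1 and 0.1 m and z of potato0 in the frame of bin_mouth between -0.176 and 0 m and x of potato1 in the frame of bin_mouth between -0.06 and 0.06 m and y of potato1 in the frame of bin_mouth between -0.1 and 0.1 m and z of potato1 in the frame of bin_mouth between -0.176 and 0 m and x of potato2 in the frame of bin_mouth between -0.06 and 0.06 m and y of potato2 in the frame of bin_mouth between -0.1 and 0.1 m and z of potato2 in the frame of bin_mouth between -0.176 and 0 m and x of potato3 in the frame of bin_mouth between -0.06 and 0.06 m and y of potato3 in the frame of bin_mouth between -0.1 and 0.1 m and z of potato3 in the frame of bin_mouth between -0.176 and 0 m and x of potato4 in the frame of bin_mouth between -0.06 and 0.06 m and y of potato4 in the frame of bin_mouth between -0.1 and 0.1 m and z of potato4 in the frame of bin_mouth between -0.176 and 0 m and x of potato5 in the frame of bin_mouth between -0.06 and 0.06 m and y of potato5 in the frame of bin_mouth between -0.1 and 0.1 m and z of potato5 in the frame of bin_mouth between -0.176 and 0 m and height (world z) of scoop_grip between 0.085 and 0.105 m and angle between scoop_grip's own z axis and vertical below 0.1 rad); the robot touches nothing.
It fails at once if the squeeze bottle is knocked over or shifted by more than 40 mm (distance of squeeze_bottle from where it was at the start of the episode above 0.04 m or angle between squeeze_bottle's own z axis and vertical above 0.5 rad).
It fails at once if the pepper mill is knocked over or shifted by more than 40 mm (distance of pepper_mill from where it was at the start of the episode above 0.04 m or angle between pepper_mill's own z axis and vertical above 0.5 rad).
It also fails if it takes over 72 s, if anything falls off the work surface, if the arm or the gripper's body presses on something with over 40 N, if the wrist force passes 120 N, or if a joint passes its speed limit or range.

## Robot

A 6-joint arm with a two-finger parallel gripper is mounted at the origin on the work surface. World frame = base frame: x ahead of the robot, y to its left, z up, the work surface at z = 0. Lengths are in mm, angles in rad, forces in N, time in s.
With the tool pointing down it reaches from about 350 to 975 mm from the base axis. Payload 7.1 kg.
Tool frame: the origin (TCP) lies midway between the tips of the shut fingers; the grasp point (between the pads) lies 19 mm behind it (ctrl.grasp_offset is the distance from the TCP to the grasp point, in mm); z points along the fingers, y is the line along which they close (so a half turn about z gives the same grasp; the last joint's range is limited). The gripper opens to 88 mm and grips with 3 to 60 N. Pads are 20 mm wide; open, the fingers measure 115 mm over their backs; the gripper's body (75 mm by 178 mm) begins 61 mm behind the grasp point.
Start: joints at [1.205, 0.423, 1.63, -0, 1.089, -0.019], TCP at [212.399, 587.785, 222.675] pointing down, gripper open.
Joint ranges: [-3, 3], [-0.9, 2.11], [0.09, 2.58], [-1.31, 4.45], [0.11, 2.69], [-2.54, 2.54]. Speed limits (rad/s): [2.39, 2.39, 3.01, 3.14, 3.14, 3.14].

## Interface

Orientations are given as a rotation vector (axis times angle).
In Python, from workcell import ctrl gives the robot as it stands. The module is installed in compiled form; this text tells all that it offers.
- The arm moves only by the tool servo_tool, never from a script. Its argument "rows" is a list of rows, each a list of 7 numbers: the turn, a rotation vector about the tool's x, y, z as a fraction of full scale, then the shift along the tool's x, y, z as a fraction of full scale, then the finger opening in mm, from 0 to 87.8. A call has 1 to 10 rows; each row is the pose to reach, as a shift and turn from the pose commanded when the call began, along the tool's axes at that moment; what a row does not reach only later rows make up. Full scale, the value 1, is 20 cm for a shift and 1.5 rad for a turn. A row lasts 1/8 s, in which the tool goes at most 62.5 mm and 10.7 degrees, less where a joint would pass 70% of its speed; a pose out of reach is approached as far as the arm can. A call with a number of a shift or a turn outside -1 to 1 is refused whole. A call with a gripper value outside its range is refused whole. The fingers move at their own pace and stop on an object; the grip force is fixed at half the most. Time passes only in rows, so rows that repeat a pose let the fingers close. It gives the time, the measured TCP pose, the force, the opening and the grip force at its end, in the units of the state.
- ctrl.get_obs(): the state, without advancing time (a new reading comes with each control period).
- ctrl.get_image(name): name is "scene" or "side" or "wrist"; returns (picture, depth): 400x640x3 uint8, red, green, blue; 400x640 float32, mm along the optical axis (not along the pixel's ray), 0 where there is no reading.
- ctrl.camera_info(name): a dict with "intrinsics" (3x3 intrinsics, pixels), "R" (3x3) and "t" (3): a world point X has camera coordinates R X + t. Camera axes: x right, y down, z forward; pixel columns grow to the right and rows downward; lengths in mm; the calibration is good to about 2 mm. A picture is of the moment at which its call begins: read the wrist's pose just before it. camera_info takes no time and is no camera call; for the wrist camera it gives the pose at the moment of the call.
- ctrl.close_job(): hands the job in; it is judged then, once.
The state is a dict: "t": time; "qpos": joint angles; "qvel": joint speeds; "joint_torque": joint torques, N m; "ee_pos": TCP position; "orientation": TCP orientation; "ft_force": force on the tool from outside, world axes, zero at the start; "moment": the same for the moment, N m; "width": finger opening in mm; "grasp_force": force on a finger pad.
Only numpy, scipy, OpenCV 4.12 (cv2) and the standard library are available. Lean on these libraries where they do the work, as an engineer would, in place of code of your own. Each camera call takes 0.05 s, during which the arm holds its last target. There are 200 camera calls.

## Working session

There is one attempt and no reset: what is moved stays moved. The work goes in short steps, Python scripts to look and compute and a tool call to move; the robot and the scene stay as the last step left them, time stands still between calls to the robot, and variables do not carry over. Pictures are saved under pics/ and viewed, at most 10 in all, crops included, and the job is handed in when it is done.

Besides the shell and the picture viewer there is one more tool, called after "Call:" as name(argument=value, ...) on one line, values as JSON. servo_tool: Moves the arm, as the interface text tells. Its arguments: {"type":"object","properties":{"rows":{"type":"array","items":{"type":"array","items":{"type":"number"}}}},"required":["rows"]}

```bash
mkdir -p pics; cat > h.py <<'E'
import numpy as np,cv2
from scipy.spatial.transform import Rotation as Ro
from workcell import ctrl
def grab(n):
    c=ctrl.camera_info(n); im,d=ctrl.get_image(n); return im,d,np.array(c['intrinsics']),np.array(c['R']),np.array(c['t'])
def cloud(g):
    im,d,K,R,t=g; v,u=np.mgrid[:400,:640]
    P=np.stack([(u-K[0,2])/K[0,0]*d,(v-K[1,2])/K[1,1]*d,d],-1)
    return (P-t)@R
def proj(g,X):
    im,d,K,R,t=g; p=K@(R@np.array(X,float)+t); return p[:2]/p[2]
def save(g,f): cv2.imwrite('pics/'+f,g[0][:,:,::-1])
E
python3 - <<'E'
from h import *
a=grab('scene');b=grab('side')
cv2.imwrite('pics/a.png',cv2.resize(np.vstack([a[0],b[0]])[:,:,::-1],(480,600)) )
save(a,'scene0.png');save(b,'side0.png')
np.savez('s0.npz',sc=cloud(a),si=cloud(b),sci=a[0],sii=b[0])
o=ctrl.get_obs();print(o['ee_pos'],o['orientation'],Ro.from_rotvec(o['orientation']).as_matrix().round(3),o['t'],ctrl.grasp_offset)
E
```

```text
[212.22127947 587.33287886 221.99794997] [-5.41987257e-01 -3.09420317e+00  2.09781903e-03] [[-0.94   0.34  -0.001]
 [ 0.34   0.94  -0.001]
 [ 0.    -0.001 -1.   ]] 0.1 18.700000000000003
```

View pics/scene0.png

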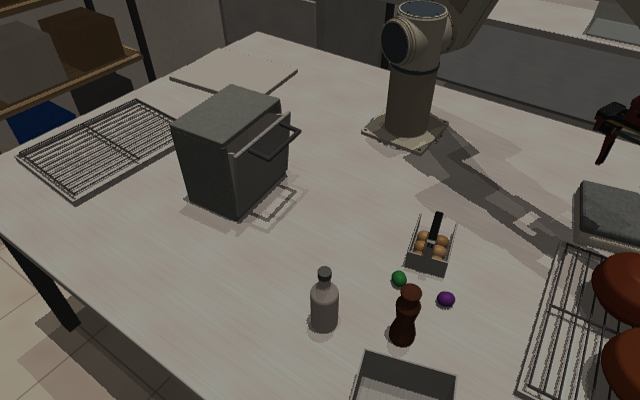

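View pics/side0.png

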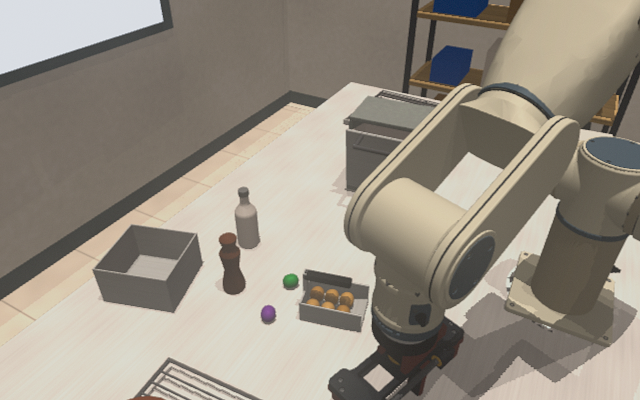

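The scene view shows the cabinet and bin at (235,150) with its bar at (275,140), and the scoop at (432,245). Bottle is at (324,300), mill at (404,315), green ball at (398,278) and purple ball at (446,298); the last two are look-alikes on the table. The dark plain box at (405,380) is not the bin.

```bash
python3 - <<'E'
from h import *
z=np.load('s0.npz');P=z['sc'];im=z['sci'].astype(int);Q=z['si'];qi=z['sii'].astype(int)
def box(M,name):
    p=P[M]; r=cv2.minAreaRect(p[:,:2].astype(np.float32)); print(name,len(p),p.mean(0).round(1),r, p[:,2].min().round(),p[:,2].max().round()); print(cv2.boxPoints(r).round(0).tolist())
v,u=np.mgrid[:400,:640]
cab=(abs(P[...,2]-245)<8)&(u>160)&(u<300)&(v>70)&(v<160); box(cab,'cabtop')
reg=(u>230)&(u<310)&(v>100)&(v<170)
bar=reg&(P[...,2]>180)&(P[...,2]<235)&(im.sum(-1)<150); box(bar,'bar')
# scoop
reg=(u>395)&(u<465)&(v>200)&(v<280)
h=reg&(P[...,2]>75)&(P[...,2]<112); box(h,'handle')
w=reg&(P[...,2]>12)&(P[...,2]<60); box(w,'tray')
for k,c in [('bottle',(324,300)),('mill',(404,315)),('green',(398,278)),('purple',(446,298))]:
    print(k,P[c[1],c[0]].round())
for c in [(300,130),(250,152),(285,138)]: print(c,P[c[1],c[0]].round())
for n,(A,rx) in {'scene':(z['sci'],(350,190,480,330)),'side':(z['sii'],(270,240,400,350))}.items():
    c=A[rx[1]:rx[3],rx[0]:rx[2]]; cv2.imwrite(f'pics/c_{n}.png',cv2.resize(c,(400,400*c.shape[0]//c.shape[1]),interpolation=2)[:,:,::-1])
a=cv2.imread('pics/c_scene.png');b=cv2.imread('pics/c_side.png');hh=max(a.shape[0],b.shape[0])
f=lambda x:cv2.copyMakeBorder(x,0,hh-x.shape[0],0,0,0)
cv2.imwrite('pics/c.png',np.hstack([f(a),f(b)]))
E
```

```text
cabtop 3517 [ 543.8 -238.   244. ] ((533.2048950195312, -245.0973663330078), (232.0835418701172, 164.28189086914062), 5.2342143058776855) 237.0 248.0
[[410.0, -174.0], [425.0, -337.0], [656.0, -316.0], [641.0, -153.0]]
bar 1129 [ 524.9 -125.9  203.6] ((513.7581787109375, -126.8292236328125), (230.68856811523438, 125.89543914794922), 19.773927688598633) 180.0 235.0
[[384.0, -107.0], [427.0, -225.0], [644.0, -147.0], [601.0, -29.0]]
handle 347 [476.4 302.1 100.6] ((464.31414794921875, 299.0247497558594), (107.68860626220703, 18.033828735351562), 13.476395606994629) 76.0 107.0
[[410.0, 295.0], [414.0, 278.0], [519.0, 303.0], [515.0, 320.0]]
tray 1432 [479.1 300.   34.3] ((477.81939697265625, 300.29058837890625), (204.58253479003906, 99.69702911376953), 9.952342987060547) 12.0 60.0
[[368.0, 332.0], [386.0, 234.0], [587.0, 269.0], [570.0, 367.0]]
bottle [769. 210. 111.]
mill [710. 348. 108.]
green [583. 278.  30.]
purple [572. 386.  31.]
(300, 130) [451. -84. 205.]
(250, 152) [ 592. -120.  208.]
(285, 138) [ 434. -149.  147.]
```

View pics/c.png

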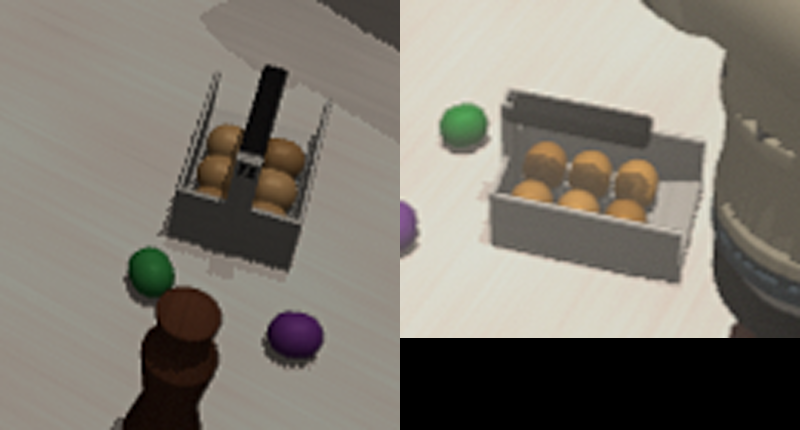

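The crop confirms the steel scoop with six brown potatoes. Its closed wall is at the far side and its mouth faces the robot. The green and purple balls are outside it. Next I head towards the bin and turn the tool so its y axis runs along the bar.

Call:
servo_tool(rows=[[0,0,0.12,-0.2,-0.2,-0.2,20],[0,0,0.24,-0.4,-0.4,-0.4,0],[0,0,0.36,-0.6,-0.6,-0.4,0],[0,0,0.48,-0.8,-0.8,-0.4,0],[0,0,0.6,-1,-1,-0.4,0],[0,0,0.7,-1,-1,-0.4,0],[0,0,0.76,-1,-1,-0.4,0],[0,0,0.76,-1,-1,-0.4,0]])

```text
t: 1.1
ee_pos: [332.4, 331.4, 302.5]
orientation: [-2.126, -2.313, 0.001]
ft_force: [0.1, -0.7, -0.3]
width: 11.5
grasp_force: 0.0
```

```bash
cat >> h.py <<'E'
def to(target,axes=None):
    """fractions for a shift to target (mm) and turn to matrix axes"""
    o=ctrl.get_obs();R=Ro.from_rotvec(o['orientation']).as_matrix();p=np.array(o['ee_pos'])
    s=(R.T@(np.array(target)-p)/200).round(3); r=np.zeros(3)
    if axes is not None: r=(Ro.from_matrix(R.T@axes).as_rotvec()/1.5).round(3)
    print('t',o['t'],'p',p.round(1),'shift',s,'turn',r,'F',np.array(o['ft_force']).round(1),'w',round(o['width'],1),'q',np.array(o['qpos']).round(2))
E
python3 - <<'E'
from h import *
z=np.load('s0.npz');P=z['sc'];im=z['sci'].astype(int)
xc=np.array([.091,-.996,0]);yc=np.array([.996,.091,0]);H=np.array([526,-164,20.])
L=np.stack([(P-H)@xc,(P-H)@yc,P[...,2]-20],-1)
v,u=np.mgrid[:400,:640]
m=(u>225)&(u<310)&(v>90)&(v<180)&(L[...,0]<-15)&(L[...,0]>-140)&(L[...,2]>150)&(L[...,2]<220)
p=L[m];print(len(p))
# bar: |y|<55, histogram of x
for lo in range(-60,61,20):
    q=p[(abs(p[:,1]-lo)<8)&(p[:,0]<-50)]
    if len(q): print(lo,len(q),np.percentile(q,[5,50,95],axis=0)[:,[0,2]].round(0).tolist())
q=p[(p[:,0]>-50)]; print('panel',len(q),np.percentile(q,[5,50,95],axis=0).round(0).tolist())
xy=p[p[:,0]<-50];print('bar y',np.percentile(xy[:,1],[2,98]))
c=P[(abs(P[...,2]-245)<5)&(u>160)&(u<300)&(v>70)&(v<160)]
ax=np.array([[-.091,.996],[-.996,-.091]])
to([515,-60,300],np.array([[-.091,.996,0],[.996,.091,0],[0,0,-1]]).T)
E
```

```text
1391
-60 65 [[-88.0, 180.0], [-70.0, 186.0], [-53.0, 190.0]]
-40 22 [[-89.0, 181.0], [-87.0, 187.0], [-80.0, 188.0]]
-20 24 [[-89.0, 180.0], [-86.0, 186.0], [-81.0, 188.0]]
0 25 [[-89.0, 178.0], [-87.0, 186.0], [-81.0, 188.0]]
20 27 [[-89.0, 180.0], [-86.0, 185.0], [-81.0, 188.0]]
40 30 [[-90.0, 180.0], [-87.0, 185.0], [-80.0, 188.0]]
60 68 [[-89.0, 180.0], [-78.0, 187.0], [-53.0, 190.0]]
panel 1049 [[-37.0, -96.0, 154.0], [-28.0, 15.0, 184.0], [-23.0, 109.0, 198.0]]
bar y [-67.89361383  69.99776716]
t 1.1 p [332.4 331.4 302.5] shift [-2.027  0.745  0.013] turn [-0.     0.    -0.004] F [ 0.1 -0.7 -0.3] w 11.5 q [0.76 0.09 1.88 0.   1.17 0.67]
```

Call:
servo_tool(rows=[[0,0,0,-0.25,0.1,0,0],[0,0,0,-0.5,0.2,0,0],[0,0,0,-0.75,0.3,0,0],[0,0,0,-1,0.4,0,0],[0,0,0,-1,0.4,0,0]])

```text
t: 1.72
ee_pos: [430.0, 136.7, 302.5]
orientation: [2.129, 2.31, -0.001]
ft_force: [-0.4, 0.9, -0.2]
width: 0.5
grasp_force: 0.0
```

Call:
servo_tool(rows=[[0,0,0,-0.25,0.1,0,0],[0,0,0,-0.5,0.2,0,0],[0,0,0,-0.75,0.3,0,0],[0,0,0,-0.75,0.34,0,0],[0,0,0,-0.75,0.34,0,0],[0,0,0,-0.75,0.34,0,0]])

```text
t: 2.48
ee_pos: [508.7, -3.1, 302.5]
orientation: [-2.123, -2.315, 0.001]
ft_force: [0.1, 0.4, -0.6]
width: 0.4
grasp_force: 0.0
```

```bash
python3 - <<'E'
from h import *
to([521,-107,188],np.array([[-.091,.996,0],[.996,.091,0],[0,0,-1]]).T)
w=grab('wrist');save(w,'w1.png');P=cloud(w);np.save('w1.npy',P)
print(proj(w,[519,-80,202]),proj(w,[521,-107,188]))
xc=np.array([.091,-.996,0]);yc=np.array([.996,.091,0]);H=np.array([526,-164,20.])
L=np.stack([(P-H)@xc,(P-H)@yc,P[...,2]-20],-1)
for lo in (-40,0,40):
    q=L[(abs(L[...,1]-lo)<8)&(L[...,0]<-55)&(L[...,0]>-130)&(L[...,2]>160)&(L[...,2]<200)]
    if len(q): print(lo,len(q),np.percentile(q,[5,50,95],axis=0).round(0).tolist())
E
```

```text
t 2.475 p [508.7  -3.1 302.5] shift [-0.523  0.017  0.572] turn [-0.    -0.    -0.003] F [ 0.1  0.4 -0.6] w 0.4 q [-0.03  0.16  1.8   0.    1.18 -0.12]
[327.71158422 285.66761768] [327.04317118 304.96086818]
0 22 [[-87.0, -3.0, 186.0], [-83.0, -3.0, 186.0], [-78.0, -2.0, 188.0]]
```

View pics/w1.png

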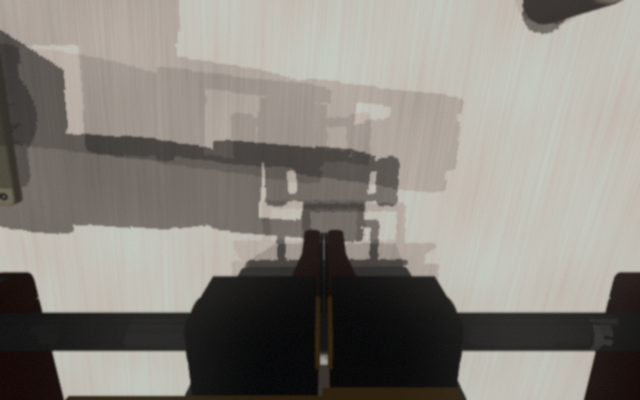

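The wrist view shows mostly the gripper and table, because the fingers hide the bar near (327,285). Its depth does confirm the bar at local x -83, z 186. I go over the gap and down into it.

Call:
servo_tool(rows=[[0,0,0,-0.26,0.01,0,0],[0,0,0,-0.52,0.02,0,0],[0,0,0,-0.52,0.02,0.15,0],[0,0,0,-0.52,0.02,0.3,0],[0,0,0,-0.52,0.02,0.43,0],[0,0,0,-0.52,0.02,0.57,0],[0,0,0,-0.52,0.02,0.57,0]])

```text
t: 3.4
ee_pos: [520.5, -106.6, 187.2]
orientation: [-2.122, -2.312, 0.003]
ft_force: [-0.8, -0.3, 0.0]
width: 0.5
grasp_force: 0.0
```

Call:
servo_tool(rows=[[0,0,0,0.07,0,0.01,0],[0,0,0,0.14,0,0.04,0],[0,0,0,0.18,0,0.065,0],[0,0,0,0.22,0,0.09,0],[0,0,0,0.26,0,0.12,0],[0,0,0,0.3,0,0.155,0],[0,0,0,0.335,0,0.19,0],[0,0,0,0.37,0,0.225,0],[0,0,0,0.4,0,0.26,0],[0,0,0,0.43,0,0.295,0]])

```text
t: 4.65
ee_pos: [514.9, -22.0, 129.1]
orientation: [2.126, 2.313, -0.0]
ft_force: [1.3, -5.0, -0.6]
width: 0.6
grasp_force: 2.5
```

Call:
servo_tool(rows=[[0,0,0,0.015,0,0.02,0],[0,0,0,0.03,0,0.04,0],[0,0,0,0.045,0,0.045,0],[0,0,0,0.06,0,0.05,0]])

```text
t: 5.15
ee_pos: [515.5, -17.3, 122.0]
orientation: [2.113, 2.31, -0.01]
ft_force: [-6.1, -59.0, 28.7]
width: 0.2
grasp_force: 28.8
```

```bash
cat >> h.py <<'E'
xc=np.array([.091,-.996,0]);yc=np.array([.996,.091,0]);H=np.array([526,-164,20.])
def binlook(f):
    g=grab('scene');save(g,f);P=cloud(g);L=np.stack([(P-H)@xc,(P-H)@yc,P[...,2]-20],-1)
    for lo in (-40,40,-85,85):
        q=L[(abs(L[...,1]-lo)<7)&(L[...,0]<-5)&(L[...,0]>-220)&(L[...,2]>60)&(L[...,2]<220)]
        if len(q): i=q[:,2].argmax();j=q[:,0].argmin();print('y',lo,len(q),'top',q[i].round(),'out',q[j].round())
E
python3 - <<'E'
from h import *
binlook('s2.png'); to([0,0,0])
E
```

```text
y -40 40 top [-173.  -39.  220.] out [-178.  -41.  198.]
y 40 73 top [-132.   44.  220.] out [-181.   33.  196.]
y -85 4 top [-183.  -79.  216.] out [-183.  -79.  208.]
y 85 286 top [-130.   92.  220.] out [-183.   80.  217.]
t 5.2 p [515.5 -17.4 122. ] shift [ 0.323 -2.561  0.6  ] turn [0. 0. 0.] F [ -4.1 -46.8  20.2] w 0.5 q [-0.05  0.41  1.94 -0.02  0.78 -0.13]
```

View pics/s2.png

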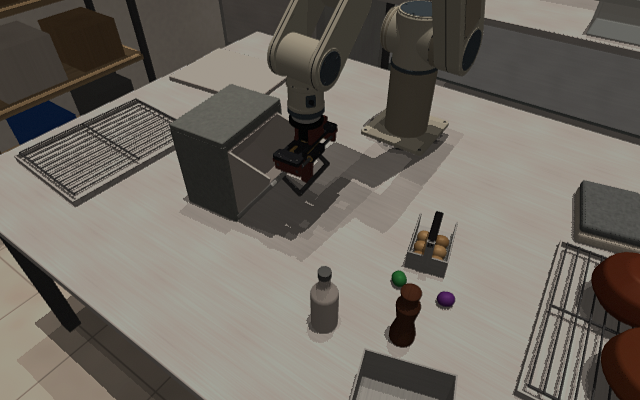

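The picture shows the bin fully tilted out with the fingers behind the bar. The 59 N reading means it is at its stop. I back off slightly and lift out.

Call:
servo_tool(rows=[[0,0,0,-0.06,0,-0.02,0],[0,0,0,-0.06,0,-0.02,0],[0,0,0,-0.06,0,-0.15,0],[0,0,0,-0.06,0,-0.35,0],[0,0,0,-0.06,0,-0.6,0],[0,0,0,-0.06,0,-0.9,0],[0,0,0,0.2,0,-0.9,80],[0,0,0,0.45,0,-0.9,80],[0,0,0,0.7,0,-0.9,80],[0,0,0,0.95,0,-0.9,80]])

```text
t: 6.45
ee_pos: [496.7, 181.5, 299.1]
orientation: [-2.125, -2.312, 0.001]
ft_force: [1.2, 0.3, 0.5]
width: 37.0
grasp_force: 0.0
```

```bash
python3 - <<'E'
from h import *
binlook('s3.png')
a=np.radians(13.2); f=np.array([-np.cos(a),-np.sin(a),0])
# tool y across the scoop; tool x = +-f
y=np.array([-f[1],f[0],0]); 
for s in (1,-1):
    x=s*np.cross(y,[0,0,-1]); yy=s*y
    to([453,296,250],np.array([x,yy,[0,0,-1]]).T)
E
```

```text
y -40 37 top [-121.  -43.  159.] out [-171.  -33.  114.]
y 40 44 top [-120.   40.  159.] out [-171.   45.  115.]
y -85 18 top [-12. -91. 184.] out [-126.  -88.  154.]
y 85 22 top [-84.  92. 161.] out [-127.   84.  155.]
t 6.5 p [496.3 186.2 299.2] shift [ 0.565 -0.168  0.248] turn [-0.002 -0.001  0.951] F [ 0.2  2.7 -0.1] w 40.9 q [0.33 0.2  1.76 0.   1.18 0.25]
t 6.5 p [496.3 186.2 299.2] shift [ 0.565 -0.168  0.248] turn [ 1.000e-03 -2.000e-03 -1.143e+00] F [ 0.2  2.7 -0.1] w 40.9 q [0.33 0.2  1.76 0.   1.18 0.25]
```

The bin stays at its stop, with its rim measured at (-121,159). I turn to align with the scoop handle and stop short of it for a look.

Call:
servo_tool(rows=[[0,0,0.12,0.1,-0.1,0,85],[0,0,0.24,0.2,-0.2,0,85],[0,0,0.36,0.3,-0.3,0,85],[0,0,0.48,0.4,-0.4,0,85],[0,0,0.6,0.5,-0.5,0,85],[0,0,0.72,0.5,-0.5,0,85],[0,0,0.84,0.5,-0.5,0,85],[0,0,0.95,0.5,-0.5,0,85],[0,0,0.95,0.5,-0.5,0,85]])

```text
t: 7.62
ee_pos: [389.1, 270.6, 299.1]
orientation: [3.12, 0.364, -0.002]
ft_force: [-0.2, 0.4, -0.1]
width: 84.9
grasp_force: 0.0
```

```bash
python3 - <<'E'
from h import *
to([453,296,100])
w=grab('wrist');save(w,'w2.png');P=cloud(w)
m=(P[...,2]>90)&(P[...,2]<112)&(P[...,0]>380)&(P[...,0]<560)&(P[...,1]>250)&(P[...,1]<350)&(w[0].sum(-1)<150)
r=cv2.minAreaRect(P[m][:,:2].astype(np.float32));print(m.sum(),r,cv2.boxPoints(r).round(1).tolist(),np.median(P[m][:,2]))
m=(P[...,2]>42)&(P[...,2]<60)&(P[...,0]>350)&(P[...,0]<600)&(P[...,1]>220)&(P[...,1]<380)
r=cv2.minAreaRect(P[m][:,:2].astype(np.float32));print(m.sum(),r,cv2.boxPoints(r).round(1).tolist())
E
```

```text
t 7.625 p [389.1 270.6 299.1] shift [ 0.342 -0.05   0.995] turn [0. 0. 0.] F [-0.2  0.4 -0.1] w 84.9 q [0.58 0.11 1.87 0.   1.16 1.92]
1922 ((458.43035888671875, 297.4294738769531), (96.61529541015625, 17.720979690551758), 13.27886962890625) [[409.3999938964844, 295.0], [413.3999938964844, 277.70001220703125], [507.5, 299.8999938964844], [503.3999938964844, 317.1000061035156]] 103.86353720329876
1500 ((444.972900390625, 293.8569030761719), (135.67559814453125, 92.20877075195312), 13.452497482299805) [[368.29998779296875, 322.8999938964844], [389.70001220703125, 233.1999969482422], [521.7000122070312, 264.79998779296875], [500.20001220703125, 354.5]]
```

View pics/w2.png

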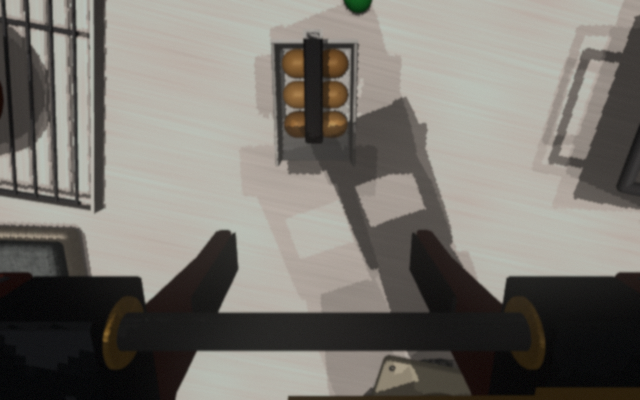

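The close view shows the black handle at (313,90), between two rows of three potatoes. The fingertips are open below it at (235,235) and (415,235). Handle length, width, height and yaw (13.3°) all fit the description, and the grip point comes out at about (449.5, 295). I go over it and down.

Call:
servo_tool(rows=[[0,0,0,0.16,-0.025,0.2,60],[0,0,0,0.322,-0.05,0.4,60],[0,0,0,0.322,-0.05,0.6,60],[0,0,0,0.322,-0.05,0.8,60],[0,0,0,0.322,-0.05,0.9,60],[0,0,0,0.322,-0.05,1,60],[0,0,0,0.322,-0.05,1,60]])

```text
t: 8.55
ee_pos: [449.0, 294.2, 98.2]
orientation: [3.119, 0.364, -0.005]
ft_force: [-0.8, 0.8, 0.9]
width: 60.0
grasp_force: 0.0
```

Call:
servo_tool(rows=[[0,0,0,0,0,0.06,60],[0,0,0,0,0,0.115,60],[0,0,0,0,0,0.115,40],[0,0,0,0,0,0.115,10],[0,0,0,0,0,0.115,5],[0,0,0,0,0,0.115,5],[0,0,0,0,0,0.115,5],[0,0,0,0,0,0.115,5],[0,0,0,0,0,0.115,5]])

```text
t: 9.68
ee_pos: [450.4, 294.9, 76.8]
orientation: [-3.121, -0.36, -0.0]
ft_force: [-0.6, 0.6, 1.2]
width: 17.5
grasp_force: 30.0
```

Call:
servo_tool(rows=[[0,-0.02,0,0,0,-0.05,5],[0,-0.05,0,0,0,-0.15,5],[0,-0.07,0,0,0,-0.3,5],[0,-0.07,0,0,0,-0.45,5],[0,-0.07,0,0,0,-0.6,5],[0,-0.07,0,0,0,-0.75,5],[0,-0.07,0,0,0,-0.9,5],[0,-0.07,0,0,0,-1,5],[0,-0.07,0,0,0,-1,5]])

```text
t: 10.8
ee_pos: [450.7, 294.9, 277.4]
orientation: [3.106, 0.358, -0.16]
ft_force: [-0.3, 0.1, -3.6]
width: 17.5
grasp_force: 30.0
```

```bash
cat >> h.py <<'E'
go=ctrl.grasp_offset
def scoop_pose(lip,tilt):
    """TCP position and axes for lip (bin local x,y; world z) with mouth-down tilt"""
    f0=-yc; c,s=np.cos(tilt),np.sin(tilt); Z=np.array([0,0,1.])
    f=c*f0-s*Z; u=s*f0+c*Z
    l=H*[1,1,0]+lip[0]*xc+lip[1]*yc+lip[2]*Z
    grip=l-72*f+82*u
    x=-f; z=-u; y=np.cross(z,x)
    return grip+go*z, np.array([x,y,z]).T
E
python3 - <<'E'
from h import *
for lip,t in [((-180,35,260),-.1),((-62,35,260),-.1),((-62,35,225),.82)]:
    p,A=scoop_pose(lip,t); print(p.round(1)); to(p,A)
E
```

```text
[622.1  25.6 315.8]
t 10.8 p [450.7 294.9 277.4] shift [ 0.505  1.506 -0.246] turn [0.009 0.002 0.092] F [-0.3  0.1 -3.6] w 17.5 q [0.54 0.28 1.71 0.03 1.25 1.87]
[632.9 -92.  315.8]
t 10.8 p [450.7 294.9 277.4] shift [ 0.424  2.091 -0.238] turn [0.009 0.002 0.092] F [-0.3  0.1 -3.6] w 17.5 q [0.54 0.28 1.71 0.03 1.25 1.87]
[558.  -98.8 320.8]
t 10.8 p [450.7 294.9 277.4] shift [ 0.052  2.039 -0.225] turn [-0.034  0.614  0.09 ] F [-0.3  0.1 -3.6] w 17.5 q [0.54 0.28 1.71 0.03 1.25 1.87]
```

Call:
servo_tool(rows=[[0,0,0.01,0.02,0.06,-0.06,5],[0,0,0.02,0.06,0.17,-0.12,5],[0,0,0.03,0.1,0.3,-0.18,5],[0,0,0.04,0.15,0.43,-0.24,5],[0,0,0.05,0.2,0.56,-0.24,5],[0,0,0.06,0.25,0.69,-0.24,5],[0,0,0.07,0.3,0.8,-0.24,5],[0,0,0.08,0.33,0.9,-0.24,5],[0,0,0.09,0.34,0.97,-0.24,5],[0,0,0.09,0.34,1,-0.24,5]])

```text
t: 12.05
ee_pos: [566.7, 115.8, 317.1]
orientation: [3.115, 0.146, -0.162]
ft_force: [-0.3, -0.1, -3.3]
width: 17.9
grasp_force: 30.0
```

```bash
python3 - <<'E'
from h import *
for lip,t in [((-62,35,260),-.1)]:
    p,A=scoop_pose(lip,t); print(p.round(1)); to(p,A)
E
```

```text
[632.9 -92.  315.8]
t 12.05 p [566.7 115.8 317.1] shift [ 0.232  1.065 -0.003] turn [0.01  0.003 0.001] F [-0.3 -0.1 -3.3] w 17.9 q [ 0.18  0.31  1.57 -0.    1.36  1.66]
```

Call:
servo_tool(rows=[[0,0,0,0.02,0.06,0,5],[0,0,0,0.05,0.17,0,5],[0,0,0,0.08,0.3,0,5],[0,0,0,0.11,0.43,0,5],[0,0,0,0.14,0.56,0,5],[0,0,0,0.17,0.69,0,5],[0,0,0,0.2,0.8,0,5],[0,0,0,0.22,0.9,0,5],[0,0,0,0.23,0.97,0,5],[0,0,0,0.23,1,0,5]])

```text
t: 13.3
ee_pos: [631.3, -79.0, 315.2]
orientation: [3.115, 0.147, -0.161]
ft_force: [-0.6, -0.1, -4.7]
width: 17.9
grasp_force: 30.0
```

```bash
python3 - <<'E'
from h import *
for lip,t in [((-62,35,258),0),((-62,35,250),.2),((-62,35,240),.4),((-62,35,230),.6),((-62,35,225),.75),((-62,35,225),.85)]:
    p,A=scoop_pose(lip,t); print(p.round(1)); to(p,A)
g=grab('scene');save(g,'s4.png')
E
```

```text
[626.9 -92.5 321.3]
t 13.3 p [631.3 -79.  315.2] shift [-0.031  0.066 -0.026] turn [0.009 0.069 0.002] F [-0.6 -0.1 -4.7] w 17.9 q [-0.13  0.4   1.44 -0.04  1.39  1.36]
[613.  -93.8 326.3]
t 13.3 p [631.3 -79.  315.2] shift [-0.103  0.066 -0.044] turn [0.009 0.203 0.003] F [-0.6 -0.1 -4.7] w 17.9 q [-0.13  0.4   1.44 -0.04  1.39  1.36]
[596.7 -95.3 326.3]
t 13.3 p [631.3 -79.  315.2] shift [-0.185  0.065 -0.036] turn [0.009 0.336 0.004] F [-0.6 -0.1 -4.7] w 17.9 q [-0.13  0.4   1.44 -0.04  1.39  1.36]
[578.8 -96.9 322.9]
t 13.3 p [631.3 -79.  315.2] shift [-0.272  0.065 -0.009] turn [0.009 0.469 0.005] F [-0.6 -0.1 -4.7] w 17.9 q [-0.13  0.4   1.44 -0.04  1.39  1.36]
[564.7 -98.2 320.4]
t 13.3 p [631.3 -79.  315.2] shift [-0.341  0.064  0.011] turn [0.008 0.569 0.006] F [-0.6 -0.1 -4.7] w 17.9 q [-0.13  0.4   1.44 -0.04  1.39  1.36]
[555.2 -99.1 320.9]
t 13.3 p [631.3 -79.  315.2] shift [-0.389  0.064  0.013] turn [0.008 0.636 0.006] F [-0.6 -0.1 -4.7] w 17.9 q [-0.13  0.4   1.44 -0.04  1.39  1.36]
```

View pics/s4.png

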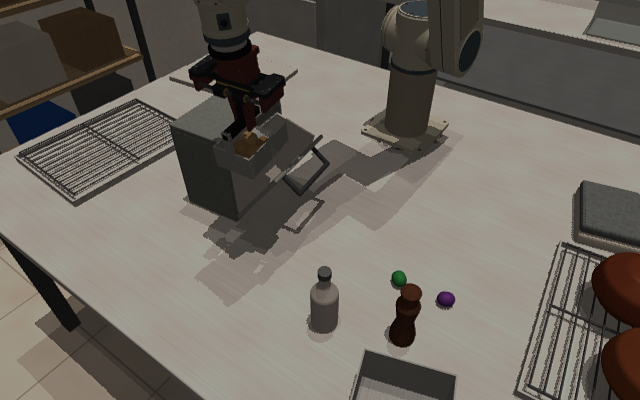

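The loaded scoop hangs over the open bin at (255,145). I tip it about its lip.

Call:
servo_tool(rows=[[0.005,0.07,0,-0.03,0.03,-0.026,5],[0.009,0.135,0,-0.066,0.065,-0.036,5],[0.009,0.203,0,-0.103,0.065,-0.044,5],[0.009,0.27,0,-0.144,0.065,-0.042,5],[0.009,0.336,0,-0.185,0.065,-0.036,5],[0.009,0.4,0,-0.228,0.065,-0.022,5],[0.009,0.469,0,-0.272,0.065,-0.009,5],[0.009,0.52,0,-0.306,0.065,0.001,5],[0.009,0.569,0,-0.341,0.065,0.011,5],[0.009,0.6,0,-0.365,0.065,0.012,5]])

```text
t: 14.6
ee_pos: [558.9, -97.3, 320.7]
orientation: [-2.858, -0.145, -1.204]
ft_force: [-0.2, -0.0, -2.3]
width: 18.0
grasp_force: 30.0
```

Call:
servo_tool(rows=[[0,0,0,0,0,0,5],[0,0,0,0,0,0,5],[0,0.03,0,0,0,0,5],[0,0.06,0,0,0,0,5],[0,0.06,0,0,0,0,5],[0,0.06,0,0,0,0,5],[0,0.06,0,0,0,0,5],[0,0.06,0,0,0,0,5]])

```text
t: 15.6
ee_pos: [560.2, -98.0, 321.0]
orientation: [-2.798, -0.142, -1.328]
ft_force: [-0.0, 0.6, -2.9]
width: 17.9
grasp_force: 30.0
```

```bash
python3 - <<'E'
from h import *
to([0,0,0])
o=ctrl.get_obs();print(Ro.from_rotvec(o['orientation']).as_matrix().round(2))
a=grab('scene');b=grab('side');save(a,'s5.png')
A=cv2.resize(a[0][60:240,160:360],(440,396));B=cv2.resize(b[0][40:220,250:430],(360,360))
B=cv2.copyMakeBorder(B,0,36,0,0,0);cv2.imwrite('pics/s5c.png',np.hstack([A,B])[:,:,::-1])
E
```

```text
t 15.6 p [560.2 -98.  321. ] shift [-2.974 -0.771 -1.107] turn [0. 0. 0.] F [-0.   0.6 -2.9] w 17.9 q [-0.4   0.01  2.22  1.35  0.39 -0.1 ]
[[ 0.63  0.1   0.77]
 [ 0.06 -0.99  0.08]
 [ 0.77  0.   -0.63]]
```

View pics/s5c.png

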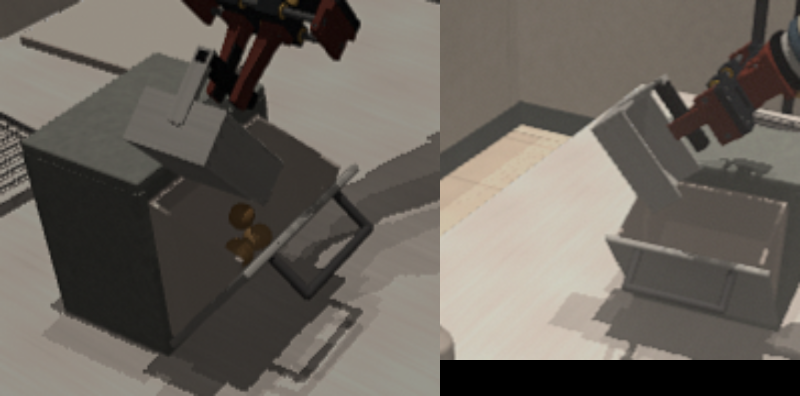

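Three potatoes are visible in the bin at (245,230), and the scoop is tilted about 51°. I level it again and check that it is empty.

```bash
python3 - <<'E'
from h import *
for lip,t in [((-62,35,235),.7),((-62,35,250),.4),((-62,35,262),.15),((-62,35,270),0)]:
    p,A=scoop_pose(lip,t);  to(p,A)
E
```

```text
t 15.7 p [560.  -98.1 320.8] shift [0.064 0.003 0.008] turn [-0.003 -0.124  0.005] F [ 0.3  0.  -2.5] w 17.7 q [-0.4   0.01  2.22  1.35  0.39 -0.1 ]
t 15.7 p [560.  -98.1 320.8] shift [0.176 0.005 0.093] turn [-0.003 -0.324  0.006] F [ 0.3  0.  -2.5] w 17.7 q [-0.4   0.01  2.22  1.35  0.39 -0.1 ]
t 15.7 p [560.  -98.1 320.8] shift [0.236 0.006 0.174] turn [-0.002 -0.491  0.006] F [ 0.3  0.  -2.5] w 17.7 q [-0.4   0.01  2.22  1.35  0.39 -0.1 ]
t 15.7 p [560.  -98.1 320.8] shift [0.26  0.006 0.22 ] turn [-0.001 -0.591  0.006] F [ 0.3  0.  -2.5] w 17.7 q [-0.4   0.01  2.22  1.35  0.39 -0.1 ]
```

Call:
servo_tool(rows=[[0,-0.06,0,0.03,0,0.004,5],[0,-0.124,0,0.064,0,0.008,5],[0,-0.224,0,0.12,0,0.05,5],[0,-0.324,0,0.176,0,0.093,5],[0,-0.41,0,0.206,0,0.133,5],[0,-0.491,0,0.236,0,0.174,5],[0,-0.591,0,0.26,0,0.22,5],[0,-0.591,0,0.26,0,0.22,5],[0,-0.591,0,0.26,0,0.22,5]])

```text
t: 16.82
ee_pos: [625.9, -91.3, 332.5]
orientation: [3.136, 0.157, -0.0]
ft_force: [-0.3, 0.1, -2.0]
width: 17.6
grasp_force: 30.0
```

```bash
python3 - <<'E'
from h import *
p,A=scoop_pose((-62,35,270),0); to(p,A)
w=grab('wrist');s=grab('scene');b=grab('side')
S=cv2.resize(s[0][60:240,160:360],(400,360));B=cv2.resize(b[0][40:220,250:450],(400,360));W=cv2.resize(w[0],(384,240))
cv2.imwrite('pics/s6.png',np.vstack([np.hstack([S,B]),cv2.copyMakeBorder(W,0,0,0,416,0)])[:,:,::-1])
E
```

```text
t 16.825 p [625.9 -91.3 332.5] shift [ 0.005  0.007 -0.004] turn [0.001 0.    0.006] F [-0.3  0.1 -2. ] w 17.6 q [-0.16  0.33  1.5  -0.    1.3   1.31]
```

View pics/s6.png

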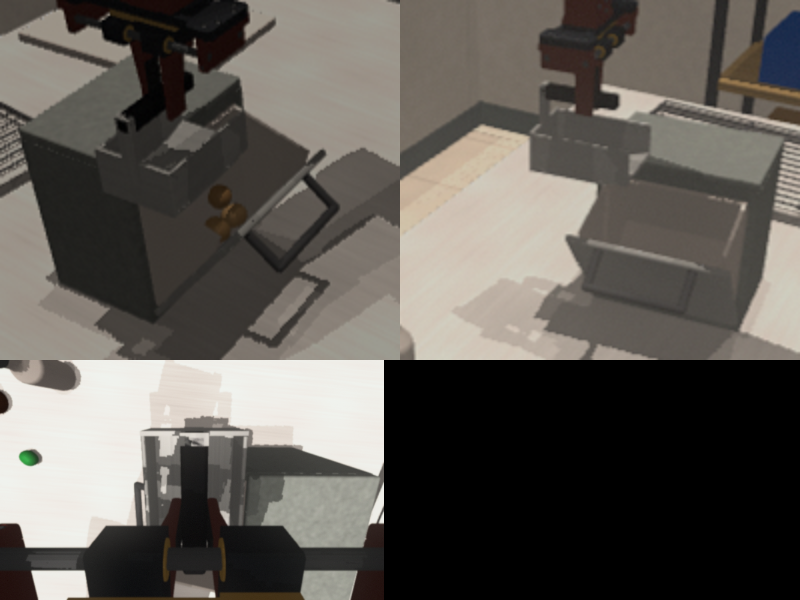

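In both crops the scoop is level and empty, and there are no potatoes on the worktop. The measured weight has dropped to 2 N. I carry the scoop to the clear spot near (490,220).

Call:
servo_tool(rows=[[0,0,0,-0.05,-0.1,0,5],[0,0,0,-0.1,-0.3,0,5],[0,0,0,-0.2,-0.5,0,5],[0,0,0,-0.3,-0.7,0,5],[0,0,0,-0.4,-0.9,0,5],[0,0,0,-0.52,-1,0,5],[0,0,0,-0.52,-1,0,5]])

```text
t: 17.85
ee_pos: [500.6, 98.7, 333.4]
orientation: [3.136, 0.161, 0.0]
ft_force: [0.9, 0.2, -1.6]
width: 18.3
grasp_force: 30.0
```

Call:
servo_tool(rows=[[0,0,0,0,-0.1,0.1,5],[0,0,0,0,-0.3,0.3,5],[0,0,0,0,-0.5,0.5,5],[0,0,0,0,-0.62,0.7,5],[0,0,0,0,-0.62,0.9,5],[0,0,0,0,-0.62,1,5],[0,0,0,0,-0.62,1,5],[0,0,0,0,-0.62,1,5]])

```text
t: 18.85
ee_pos: [491.6, 220.3, 133.7]
orientation: [3.137, 0.156, 0.002]
ft_force: [-0.1, 0.0, -2.5]
width: 17.7
grasp_force: 30.0
```

```bash
python3 - <<'E'
from h import *
o=ctrl.get_obs();p,A=scoop_pose((0,0,0),0); to([490,218,77],A)
g=grab('side');P=cloud(g)
m=(P[...,0]>380)&(P[...,0]<600)&(P[...,1]>140)&(P[...,1]<300)&(P[...,2]>15)&(P[...,2]<150)&(g[0].min(-1)>60)
q=P[m];print(len(q))
r=-A[:,0]
s=(q-o['ee_pos'])@r
for lo in range(-60,71,20):
    k=q[abs(s-lo)<10]
    if len(k)>5: print(lo,len(k),np.percentile(k[:,2],[1,99]).round(1))
E
```

```text
t 18.85 p [491.6 220.3 133.7] shift [-0.009  0.01   0.283] turn [ 0.001 -0.001  0.006] F [-0.1  0.  -2.5] w 17.7 q [ 0.4   0.42  1.88 -0.    0.83  1.87]
2744
-60 428 [ 19. 144.]
-40 313 [ 58.7 112.1]
-20 281 [ 58.8 111.3]
0 327 [ 58.7 113. ]
20 357 [ 58.8 114.5]
40 378 [ 58.8 112.2]
60 386 [ 61.7 112.4]
```

Scoop's underside is level at 58 mm. I lower it and release.

Call:
servo_tool(rows=[[0,0,0,0,0,0.1,5],[0,0,0,0,0,0.2,5],[0,0,0,0,0,0.25,5],[0,0,0,0,0,0.28,5],[0,0,0,0,0,0.288,5],[0,0,0,0,0,0.288,5]])

```text
t: 19.65
ee_pos: [491.0, 220.4, 76.7]
orientation: [3.136, 0.157, 0.001]
ft_force: [-4.2, -1.9, 9.0]
width: 18.0
grasp_force: 30.0
```

Call:
servo_tool(rows=[[0,0,0,0,0,0,30],[0,0,0,0,0,0,50],[0,0,0,0,0,0,50],[0,0,0,0,0,0,50],[0,0,0,0,0,-0.1,50],[0,0,0,0,0,-0.3,50],[0,0,0,0,0,-0.55,50],[0,0,0,0,0,-0.8,50],[0,0,0,0,0,-0.8,0]])

```text
t: 20.78
ee_pos: [493.1, 221.5, 239.0]
orientation: [-3.137, -0.157, -0.011]
ft_force: [-0.2, 0.3, -0.0]
width: 43.1
grasp_force: 0.0
```

```bash
python3 - <<'E'
from h import *
g=grab('side');P=cloud(g)
m=(P[...,0]>380)&(P[...,0]<600)&(P[...,1]>140)&(P[...,1]<300)&(P[...,2]>85)&(P[...,2]<125)
q=P[m];print(len(q),q.mean(0),np.percentile(q[:,2],99)); 
for lo in range(420,580,20):
    k=q[abs(q[:,0]-lo)<10]
    if len(k)>3: print(lo,len(k),k[:,2].max().round(1))
binlook('s7.png')
A=np.array([[-.091,.996,0],[.996,.091,0],[0,0,-1]]).T
B=A.copy();B[:,:2]*=-1
to([509,32,240],A);to([509,32,240],B)
E
```

```text
460 [501.04369518 224.77022071 100.43671877] 107.45901841243388
440 5 101.0
460 93 108.8
480 88 108.9
500 83 108.9
520 84 107.3
540 83 107.9
560 24 107.3
y -40 40 top [-123.  -44.  159.] out [-170.  -41.  112.]
y 40 47 top [-123.   45.  158.] out [-170.   44.  111.]
y -85 13 top [-120.  -82.  159.] out [-126.  -87.  155.]
y 85 23 top [-36.  92. 176.] out [-126.   90.  153.]
t 20.875 p [490.6 220.4 235.1] shift [-0.003  0.947 -0.023] turn [ 1.000e-03  1.000e-03 -1.041e+00] F [-0.1 -0.2  0.6] w 35.2 q [ 0.4   0.28  1.81 -0.    1.05  1.87]
t 20.875 p [490.6 220.4 235.1] shift [-0.003  0.947 -0.023] turn [ 1.000e-03 -1.000e-03  1.053e+00] F [-0.1 -0.2  0.6] w 35.2 q [ 0.4   0.28  1.81 -0.    1.05  1.87]
```

Call:
servo_tool(rows=[[0,0,-0.12,0,0.15,0,0],[0,0,-0.24,0,0.3,0,0],[0,0,-0.36,0,0.45,0,0],[0,0,-0.48,0,0.6,0,0],[0,0,-0.6,0,0.75,0,0],[0,0,-0.72,0,0.9,0,0],[0,0,-0.84,0,0.9,0,0],[0,0,-0.96,0,0.9,0,0],[0,0,-1,0,0.9,0,0],[0,0,-1,0,0.9,0,0]])

```text
t: 22.12
ee_pos: [507.6, 41.3, 233.6]
orientation: [-2.189, -2.252, 0.006]
ft_force: [0.6, -0.1, 0.1]
width: 0.3
grasp_force: 0.0
```

```bash
python3 - <<'E'
from h import *
A=np.array([[-.091,.996,0],[.996,.091,0],[0,0,-1]]).T
to([507,40,122],A)
E
```

```text
t 22.125 p [507.6  41.3 233.6] shift [-0.005 -0.001  0.558] turn [-0.003  0.001 -0.042] F [ 0.6 -0.1  0.1] w 0.3 q [ 0.06  0.24  1.87 -0.    1.03  0.03]
```

Call:
servo_tool(rows=[[0,0,-0.042,0,0,0.2,0],[0,0,-0.042,0,0,0.4,0],[0,0,-0.042,0,0,0.557,0],[0,0,-0.042,0,0,0.557,0]])

```text
t: 22.62
ee_pos: [506.2, 41.1, 121.2]
orientation: [-2.116, -2.318, 0.01]
ft_force: [-0.4, -1.1, -0.0]
width: 0.5
grasp_force: 0.0
```

Call:
servo_tool(rows=[[0,0,0,-0.06,0,0,0],[0,0,0,-0.115,0,0,0],[0,0,0,-0.145,0,-0.045,0],[0,0,0,-0.18,0,-0.085,0],[0,0,0,-0.21,0,-0.12,0],[0,0,0,-0.245,0,-0.155,0],[0,0,0,-0.28,0,-0.19,0],[0,0,0,-0.32,0,-0.225,0],[0,0,0,-0.36,0,-0.255,0],[0,0,0,-0.36,0,-0.255,0]])

```text
t: 23.88
ee_pos: [516.0, -30.6, 177.1]
orientation: [2.116, 2.319, 0.001]
ft_force: [-0.3, 2.8, 3.1]
width: 0.4
grasp_force: 1.5
```

Call:
servo_tool(rows=[[0,0,0,-0.04,0,-0.015,0],[0,0,0,-0.08,0,-0.035,0],[0,0,0,-0.125,0,-0.055,0],[0,0,0,-0.17,0,-0.075,0],[0,0,0,-0.215,0,-0.09,0],[0,0,0,-0.25,0,-0.105,0],[0,0,0,-0.27,0,-0.11,0],[0,0,0,-0.285,0,-0.11,0],[0,0,0,-0.285,0,-0.11,0]])

```text
t: 25.0
ee_pos: [520.3, -85.8, 197.2]
orientation: [-2.117, -2.32, -0.0]
ft_force: [-0.8, 10.3, 5.5]
width: 0.4
grasp_force: 5.1
```

```bash
python3 - <<'E'
from h import *
to([0,0,0]);binlook('s8.png')
E
```

```text
t 25.0 p [520.3 -85.8 197.2] shift [ 0.664 -2.551  0.989] turn [0. 0. 0.] F [-0.8 10.3  5.5] w 0.4 q [-0.19  0.31  1.87  0.    0.96 -0.28]
y -40 79 top [-67. -44. 195.] out [-68. -47. 191.]
y 40 174 top [ -7.  45. 201.] out [-68.  34. 191.]
y -85 30 top [-10. -79.  93.] out [-11. -84.  67.]
y 85 195 top [ -6.  82. 201.] out [-11.  91. 186.]
```

Call:
servo_tool(rows=[[0,0,0,-0.02,0,0,0],[0,0,0,-0.035,0,0,0],[0,0,0,-0.035,0,0,0]])

```text
t: 25.42
ee_pos: [520.3, -86.3, 197.4]
orientation: [-2.113, -2.311, -0.011]
ft_force: [-2.0, 42.7, 12.9]
width: 0.4
grasp_force: 21.6
```

Force rises with no motion, so the bin is shut. I back away and verify.

Call:
servo_tool(rows=[[0,0,0,0.05,0,0,0],[0,0,0,0.15,0,0,0],[0,0,0,0.35,0,-0.2,0],[0,0,0,0.6,0,-0.45,0],[0,0,0,0.6,0,-0.7,0],[0,0,0,0.6,0,-0.7,0],[0,0,0,0.6,0,-0.7,0]])

```text
t: 26.3
ee_pos: [509.6, 25.6, 336.1]
orientation: [2.117, 2.321, -0.004]
ft_force: [0.6, -0.0, -0.6]
width: 0.3
grasp_force: 0.0
```

```bash
python3 - <<'E'
from h import *
to([0,0,0]);binlook('s9.png')
g=grab('side');P=cloud(g)
m=(P[...,0]>380)&(P[...,0]<600)&(P[...,1]>140)&(P[...,1]<300)&(P[...,2]>85)&(P[...,2]<125)
print(m.sum(),P[m].mean(0).round(1))
a=cv2.imread('pics/s9.png');b=g[0][:,:,::-1];cv2.imwrite('pics/f.png',np.hstack([cv2.resize(a[60:320,150:500],(420,312)),cv2.resize(b[60:320,180:480],(360,312))]))
E
```

```text
t 26.3 p [509.6  25.6 336.1] shift [ 0.111 -2.546  1.685] turn [0. 0. 0.] F [ 0.6 -0.  -0.6] w 0.3 q [ 0.03  0.13  1.76 -0.    1.26 -0.06]
y -40 155 top [ -7. -38. 200.] out [-69. -37. 189.]
y 40 173 top [ -6.  45. 201.] out [-70.  44. 192.]
y -85 107 top [ -8. -81. 200.] out [-11. -84. 113.]
y 85 193 top [ -6.  86. 201.] out [-11.  79. 119.]
460 [501.  224.9 100.7]
```

View pics/f.png

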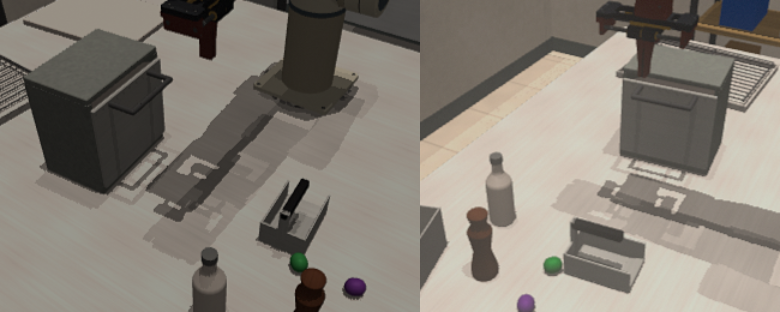

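The bin is shut with its outer bar edge at -70, so the tilt is about 0. The empty scoop stands upright at (295,220) and nothing else has moved.

```bash
python3 -c "
from workcell import ctrl
print(ctrl.close_job())"
```

```text
the job is handed in; nothing more can be done
None
```

I handed the job in at about 26 s: the bin is pushed shut and the empty scoop stands upright on the worktop. I saw only three potatoes in the bin directly, but the scoop was empty and none lay on the worktop. The bystanders look unmoved, and the hand-in returned no verdict.

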